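# Close the sample jar on the torque tester

### The arm

A 7-joint arm with a two-finger parallel gripper is mounted at the origin on the work surface. World frame = base frame: x ahead of the robot, y to its left, z up, the work surface at z = 0. Lengths are in m, angles in rad, forces in N, time in s.
With the tool pointing down it reaches from about 0.4 to 0.925 m from the base axis. Payload 4.1 kg.
Tool frame: the origin (TCP) lies midway between the tips of the shut fingers; the grasp point (between the pads) lies 19 mm behind it (r.tcp_to_grasp is the distance from the TCP to the grasp point, in m); z points along the fingers, x is the direction in which the jaws open and shut, and the axes are right-handed (so a half turn about z gives the same grasp; the last joint's range is limited). The gripper opens to 85 mm and grips with 20 to 120 N. Pads are 22 mm wide; open, the fingers measure 114 mm over their backs; the gripper's body (76 mm by 85 mm) begins 54 mm behind the grasp point. The pads swing forward as they close: fully open they stand 13 mm farther back than shut.
Start: joints at [-1.405, 0.398, 0.045, 1.537, -0.019, 1.207, -0.051], TCP at [0.17, 0.627, 0.231] pointing down, gripper open.
Joint ranges: [-2.82, 2.82], [-0.49, 2.23], [-1.37, 1.46], [0, 2.46], [-1.36, 4.5], [0.23, 2], [-2.94, 2.94]. Speed limits (rad/s): [2.57, 2.57, 3.14, 3.14, 3.14, 3.14, 3.14].

### API

Orientations are given as a unit quaternion [w, x, y, z].
In Python, from cell import r gives the robot as it stands.
- The arm moves only by the tool apply_moves, never from a script. Its argument "series" is a list that holds one entry, the list of rows, each a list of 5 numbers: the finger opening in m, from 0 to 0.0854, then the shift along the tool's x, y, z in m, then the turn about the tool's z in rad. A call has 1 to 20 rows; each row shifts and turns the commanded pose from where the row before left it, along the tool's axes as they then stand; what a row does not reach is not made up. A row lasts 1/8 s, in which the tool goes at most 62.5 mm and 10.7 degrees, less where a joint would pass 70% of its speed; a pose out of reach is approached as far as the arm can. A call is refused whole if a number of a shift passes 0.0625 or a number of a turn 0.188, either way. A call with a gripper value outside its range is refused whole. The fingers move at their own pace and stop on an object; "force" is the grip in N (left out, the last holds). Time passes only in rows, so rows that do not move let the fingers close. It gives the time, the measured TCP pose, the force and the opening at its end, in the units of the state.
- r.get_state(): the state, without advancing time (a new reading comes with each control period).
- r.read_camera(name): name is "scene" or "top"; returns the picture (384x512x3 uint8, red, green, blue); there is no depth.
- r.camera_params(name): a dict with "fx", "fy", "cx", "cy" (pixels), "rvec" (rotation vector, rad) and "tvec" (3), from world to camera coordinates, as OpenCV has them. Camera axes: x right, y down, z forward; pixel columns grow to the right and rows downward; lengths in m; the calibration is good to about 2 mm. A picture is of the moment at which its call begins. camera_params takes no time and is no camera call.
- r.close_job(): hands the job in, once; it reports no verdict.
Trained networks look in the newest picture that a camera, given by its name, has taken for a name from the list of things; names that differ only in an ending like _2 or _b are one class to them, and where a whole thing is asked for, a point or a joint stands for the part that bears it (a point fixed in the world has none). Each returns a list of dicts, best first, with "conf" (0 to 1); they miss things now and then, are a little off and sometimes report something else, mostly with a low value. They report only what shows in the picture. A call takes as long as a camera call. They do not tell look-alikes from the thing itself.
- r.regions_of(camera, target): "mask" (384x512 bool, what is visible of it) and "pixel" ([column, row] in pixels, amid what is visible of it).
- r.tip_of(camera, target): "pixel" ([column, row] in pixels: a listed point, or the origin of a listed thing).
The state is a dict: "t": time; "q": joint angles; "dq": joint speeds; "joint_efforts": joint torques, N m; "tool_pos": TCP position; "tool_rot": TCP orientation; "ft_force": force on the tool from outside, world axes, zero at the start; "ft_torque": the same for the moment, N m; "grip_width": opening from 0.0 (shut) to 1.0 (fully open).
Only numpy, scipy, OpenCV 4.12 (cv2) and the standard library are available. Lean on these libraries where they do the work, as an engineer would, in place of code of your own. Each camera call takes 0.05 s, during which the arm holds its last target.

### The job

Close the empty sample jar that stands clamped in the torque tester, using the gold lid lying on the white board: set the lid level on the jar's mouth and turn it back anticlockwise until it has dropped onto the thread start and comes up against the stop (the pointer backs off to a little below zero). Then tighten it clockwise until the pointer stands in the green band for a moment, without ever running into the red. Let go, leaving the jar closed with its lid level and fully down, and the other things on the bench where they are.

Things in the scene. Friction and masses are not known exactly. Their poses are not given: they have to be found in the camera images.
- lid_center (a point): Centre (on the axis, half-way up) of the gold metal twist-off lid, 62 mm in diameter, 16 mm high, about 30 g, lying open side down on the white board; z points up out of its closed top. Rim wall 2 mm thick, with six lugs 60 degrees apart pointing inwards at its lower edge; the inside of its closed top is 5.5 mm above this point. No other gold lid lies loose on the board.
- board: White plastic board, 170 (x) x 280 (y) x 12 mm, lying on the bench, on which the gold lid and a white lid lie; origin at the centre of its underside.
- jar_mouth (a point): Centre of the open mouth of the empty clear-glass jar, level with its rim, about 0.19 m above the bench; z is up along the jar's axis. Jar 70 mm in diameter, 115 mm high; its neck is 48 mm wide and the lid's lugs pass over it with about 1 mm to spare all round. The shoulder begins 18 mm below the rim. Four black posts (tops 63 mm below the rim) clamp the jar; it cannot slip.
- jar_neck (a point): Point on the jar's axis 8.5 mm under the rim, amid the thread: six short beads falling clockwise, 60 degrees apart, a 17 degree gap before each start, an upright stop rib on the other side of the gap; facing not told. A lid set down mostly rests on beads or ribs, lid_center 2 mm below to 4 mm above the rim, and cannot turn clockwise. Twisted hard at the ribs it may hang; eased, it drops.
- thread_start (a point): Point on the jar's axis, 5.5 mm under the rim: where lid_center is once the lid has dropped. From the beads, turned anticlockwise (60 degrees at most) with a light push down, the lid is stopped by the ribs with its lugs over the gaps and drops 4 to 7 mm, its top onto the rim (set down over the gaps, it drops at once). Clockwise from the stop it runs under the beads, tight in 30 to 40 degrees.
- tester: The torque tester: grey bench instrument, 210 mm square and 62 mm high, bolted down, carrying a turntable 132 mm in diameter with the posts and the jar; origin at the centre of its underside. On its top is a white scale. The black pointer rests along the tester's x axis (far side). Clockwise of it a green band runs from 0.25 to 0.50 rad; the red band starts at 0.60 rad.
- dial (a joint): Tester reading: angle in rad by which the spring-loaded turntable (posts, jar, black pointer) is turned clockwise seen from above; 0 at rest. Spring 2.0 N m per rad, so green is 0.5 to 1.0 N m. A dropped lid turned back against the stop ribs takes it below -0.04. Once tight, jar and turntable turn along with the lid against the spring; let go, they return to about 0, the lid staying tight.
- white_lid_center (a point): Centre of a smaller white plastic lid, 52 mm in diameter and 14 mm high, that does not belong to this jar; it lies on the same white board, to be left alone.
- jar_a: Full closed jar with orange content, blue label and gold lid, 70 mm in diameter and 117 mm high, standing on the bench; origin at the centre of its underside. To be left alone.
- jar_b: A second such full jar, 70 mm in diameter and 117 mm high; origin at the centre of its underside. To be left alone.
- tub: White plastic tub with a lid and a red-brown band, 104 mm in diameter and 85 mm high; origin at the centre of its underside. To be left alone.
- tape: Roll of brown packing tape lying flat, 96 mm in diameter and 48 mm high; origin at the centre of its underside. To be left alone.
- marker: Black marker pen with a blue cap, 120 mm long and 18 mm thick, lying along its x axis; origin on its underside. To be left alone.
- seal_box: Small cream carton with a red-brown stripe, 115 x 75 x 55 mm; origin at the centre of its underside. To be left alone.
Not all that is in view belongs to the job. Of the things like the part that bears lid_center, leave any that is orange or pink; of the rest the smaller one is meant.

How it is judged:
On the way, in this order (a step that is already met when the one before it is completed fails the run):
1. the gold lid is brought level over the jar's mouth (horizontal distance between lid_center and jar_mouth below 0.008 m and angle between lid_center's own z axis and vertical below 0.12 rad and z of lid_center in the frame of jar_mouth between -0.0025 and 0.06 m), for 0.05 s.
2. turned back, the lid has dropped level onto the thread start and bears against the stop, the pointer below zero (horizontal distance between lid_center and jar_mouth below 0.003 m and angle between lid_center's own z axis and vertical below 0.06 rad and z of lid_center in the frame of jar_mouth below -0.004 m and value of joint dial below -0.04 rad), for 0.1 s.
3. the lid, turned by hand on the thread, brings the pointer into the green band (z of lid_center in the frame of jar_mouth below -0.004 m and angle between lid_center's own z axis and vertical below 0.06 rad and value of joint dial between 0.25 and 0.5 rad), for 0.2 s.
At the end, for the whole second after the job is handed in: The gold lid sits on the jar, centred within 3 mm, level within 0.05 rad and fully down (lid_center at least 4 mm below jar_mouth), tightened on the way to between 0.25 and 0.50 on the tester, and has been released; the tester is at rest within 0.15 of zero (horizontal distance between lid_center and jar_mouth below 0.003 m and angle between lid_center's own z axis and vertical below 0.05 rad and z of lid_center in the frame of jar_mouth below -0.004 m and value of joint dial between -0.15 and 0.15 rad and velocity of joint dial between -0.1 and 0.1 rad/s); the robot touches nothing.
It fails at once if the pointer ran into the red band (value of joint dial above 0.6 rad).
It fails at once if another thing on the bench was moved by more than 30 mm (distance of any of white_lid_center, jar_a, jar_b, tub, tape, marker, seal_box from where it was at the start of the episode above 0.03 m).
It also fails if it takes over 58 s, if anything falls off the work surface, if the arm or the gripper's body presses on something with over 40 N, if the wrist force passes 120 N, or if a joint passes its speed limit or range.

## Working session

There is one attempt and no reset: what is moved stays moved. The work goes in short steps, Python scripts to look and compute and a tool call to move; the robot and the scene stay as the last step left them, time stands still between calls to the robot, and variables do not carry over. Pictures are saved under pics/ and viewed, and the job is handed in when it is done.

Besides the shell and the picture viewer there is one more tool, called after ">>>" in YAML: its name, and indented under it one key for each argument. apply_moves: Moves the arm, as the interface text tells. Its arguments: {"type":"object","properties":{"series":{"type":"array"},"force":{"type":"number"}},"required":["series"]}

```bash
ls; mkdir -p pics
cat > h.py <<'E'
import numpy as np, cv2
from cell import r
from scipy.spatial.transform import Rotation as R
def cam(n):
    p=r.camera_params(n); K=np.array([[p['fx'],0,p['cx']],[0,p['fy'],p['cy']],[0,0,1]]); return K,np.array(p['rvec'],float),np.array(p['tvec'],float)
def proj(n,P):
    K,rv,t=cam(n); return cv2.projectPoints(np.atleast_2d(np.array(P,float)),rv,t,K,None)[0][:,0]
def atz(n,px,z):
    K,rv,t=cam(n); Rm=cv2.Rodrigues(rv)[0]; c=-Rm.T@t; d=Rm.T@np.linalg.inv(K)@np.array([px[0],px[1],1.]); return c+d*(z-c[2])/d[2]
def st():
    s=r.get_state(); q=s['tool_rot']; m=R.from_quat([q[1],q[2],q[3],q[0]]).as_matrix()
    print('t',s['t'],'pos',np.round(s['tool_pos'],4),'x',np.round(m[:,0],3),'y',np.round(m[:,1],3),'z',np.round(m[:,2],3),'f',np.round(s['ft_force'],1),'tq',np.round(s['ft_torque'],2),'g',s['grip_width'],'q',np.round(s['q'],3)); return s,m
def save(n,f,crop=None,sc=1):
    im=r.read_camera(n)
    o=im if crop is None else im[crop[1]:crop[3],crop[0]:crop[2]]
    if sc!=1:o=cv2.resize(o,None,fx=sc,fy=sc,interpolation=cv2.INTER_CUBIC)
    cv2.imwrite('pics/'+f,o[:,:,::-1]); return im
E
python3 - <<'E'
from h import *
save('scene','s0.png'); save('top','t0.png'); st()
for n in('scene','top'):
    K,rv,t=cam(n); print(n,K[0,0],-cv2.Rodrigues(rv)[0].T@t)
    for k in('lid_center','jar_mouth','thread_start','tester','white_lid_center','board','dial'):
        print(k,[(np.round(d['pixel'],1).tolist(),round(d['conf'],2)) for d in r.tip_of(n,k)] if k!='dial' else '')
E
```

```text
pics
t 0.1 pos [0.1699 0.6268 0.2304] x [ 0.262  0.965 -0.002] y [ 0.965 -0.262  0.   ] z [-0.    -0.002 -1.   ] f [-0.7 -0.1  0.2] tq [-0.02 -0.03  0.01] g 0.9988820750290017 q [-1.405  0.399  0.045  1.538 -0.019  1.207 -0.051]
scene 496.94203938570166 [ 1.01925151 -0.56106777  1.35511612]
lid_center [([166.8, 215.7], 0.87), ([161.6, 318.6], 0.68), ([205.8, 288.0], 0.66), ([172.3, 249.6], 0.6)]
jar_mouth [([299.6, 141.6], 0.87)]
thread_start [([300.7, 147.5], 0.98)]
tester [([300.4, 179.9], 0.73)]
white_lid_center [([245.0, 253.2], 0.8), ([300.3, 294.0], 0.66)]
board [([232.0, 271.2], 0.57)]
dial 
top 494.7332427844244 [0.26098349 0.01094243 1.8976608 ]
lid_center [([358.1, 198.9], 0.78), ([318.4, 231.3], 0.62), ([324.5, 188.0], 0.49), ([151.7, 170.8], 0.27)]
jar_mouth [([201.3, 188.1], 0.67)]
thread_start [([198.5, 190.8], 0.9)]
tester [([203.1, 198.9], 0.98)]
white_lid_center [([287.9, 179.5], 0.53)]
board [([302.1, 186.6], 0.76)]
dial
```

View pics/s0.png

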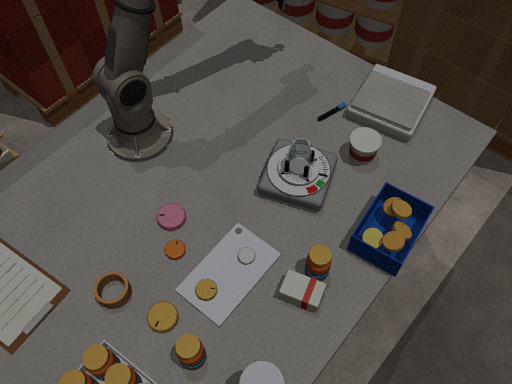

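View pics/t0.png

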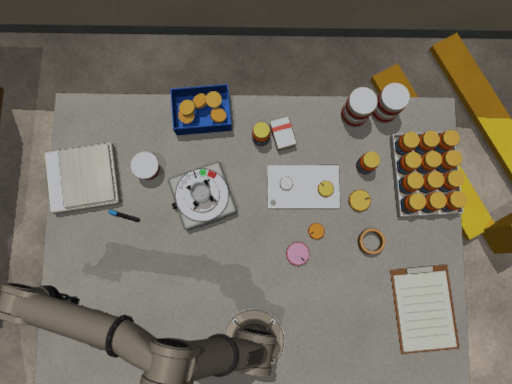

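Run:
```python
from h import *
a=save('scene','s1.png',(150,200,300,350),4); b=save('scene','s2.png',(240,120,360,220),6); save('top','t1.png',(155,145,255,235),6);save('top','t2.png',(260,150,380,220),6)
for n in('scene','top'):
    for k,z in(('lid_center',.02),('jar_mouth',.19),('thread_start',.185),('tester',0),('jar_neck',.182),('white_lid_center',.019),('board',0)):
        print(n,k,[(np.round(d['pixel'],1).tolist(),round(d['conf'],2),np.round(atz(n,d['pixel'],z),4).tolist()) for d in r.tip_of(n,k)])
    for d in r.regions_of(n,'lid_center'):
        print(n,np.round(d['pixel'],1),round(d['conf'],2),d['mask'].sum(),np.round(atz(n,d['pixel'],.02),4))
```

```text
scene lid_center [([173.4, 249.7], 0.84, [0.4118, -0.2447, 0.02]), ([169.5, 215.8], 0.74, [0.3213, -0.1707, 0.02]), ([206.9, 291.9], 0.63, [0.5773, -0.2778, 0.02]), ([161.8, 317.4], 0.63, [0.5316, -0.4101, 0.02])]
scene jar_mouth [([299.9, 140.4], 0.98, [0.5268, 0.2043, 0.19]), ([300.3, 147.3], 0.39, [0.543, 0.1848, 0.19])]
scene thread_start [([300.9, 148.6], 0.6, [0.5452, 0.1853, 0.185])]
scene tester [([298.7, 182.0], 0.74, [0.5464, 0.191, 0.0])]
scene jar_neck [([305.2, 145.5], 0.95, [0.547, 0.2043, 0.182]), ([297.5, 147.3], 0.41, [0.5334, 0.1847, 0.182]), ([247.4, 255.4], 0.33, [0.6445, -0.1735, 0.182])]
scene white_lid_center [([244.6, 255.8], 0.78, [0.5869, -0.1258, 0.019])]
scene board [([233.6, 273.0], 0.56, [0.5916, -0.1816, 0.0]), ([113.5, 291.6], 0.44, [0.3634, -0.4427, 0.0])]
scene [204.9 289.7] 0.87 372 [ 0.5685 -0.2766  0.02  ]
scene [161.  317.5] 0.79 784 [ 0.5301 -0.4117  0.02  ]
scene [170.  216.8] 0.55 628 [ 0.325  -0.1722  0.02  ]
scene [172.8 249.6] 0.54 326 [ 0.4102 -0.2456  0.02  ]
scene [332.7 110.8] 0.48 153 [0.4649 0.4933 0.02  ]
top lid_center [([297.4, 250
[... 171 characters left out ...]
78, 0.02])]
top jar_mouth [([195.6, 189.1], 0.7, [0.5355, 0.2062, 0.19])]
top thread_start [([198.5, 190.2], 0.61, [0.5325, 0.1965, 0.185]), ([261.6, 139.4], 0.44, [0.7178, -0.0234, 0.185])]
top tester [([203.8, 196.9], 0.67, [0.5357, 0.1954, 0.0])]
top jar_neck [([196.8, 188.1], 0.77, [0.5404, 0.203, 0.182])]
top white_lid_center [([283.7, 182.7], 0.44, [0.5911, -0.113, 0.019])]
top board [([302.8, 186.0], 0.89, [0.5821, -0.1886, 0.0]), ([281.2, 135.6], 0.36, [0.7834, -0.1046, 0.0])]
top [356.6 199.3] 0.9 360 [ 0.5288 -0.393   0.02  ]
top [297.5 252.7] 0.74 434 [ 0.3234 -0.1647  0.02  ]
top [325.9 190.7] 0.73 203 [ 0.5612 -0.2754  0.02  ]
top [317.1 229.5] 0.49 195 [ 0.4115 -0.2398  0.02  ]
```

View pics/s1.png

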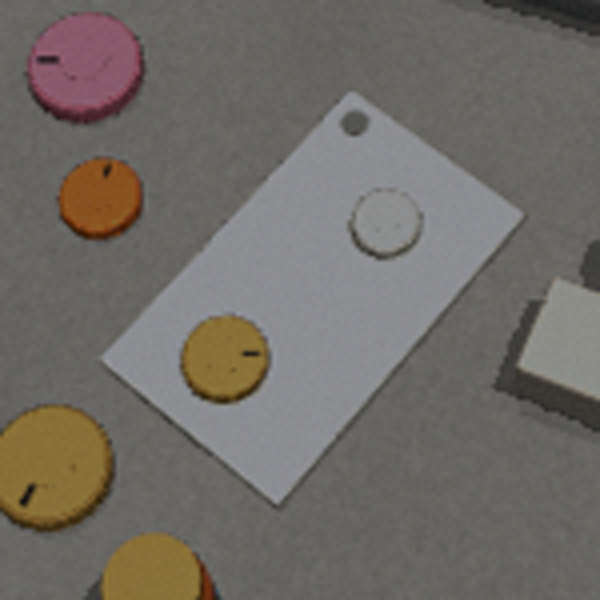

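View pics/s2.png

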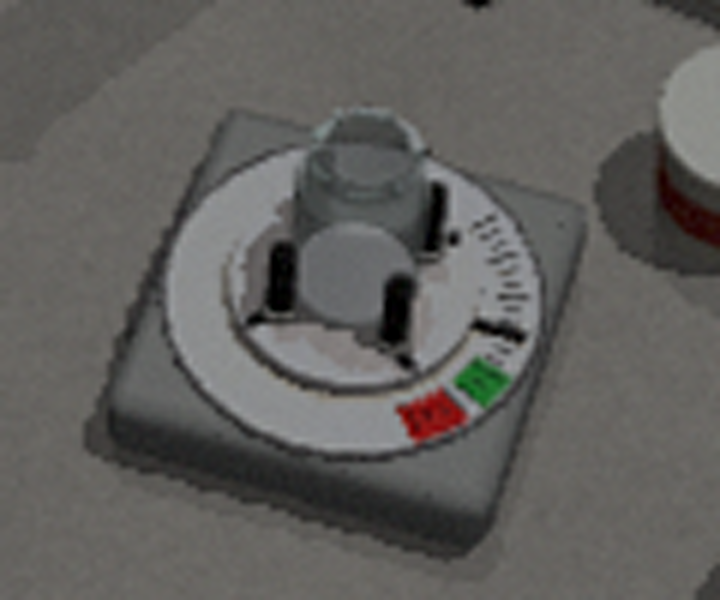

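View pics/t1.png

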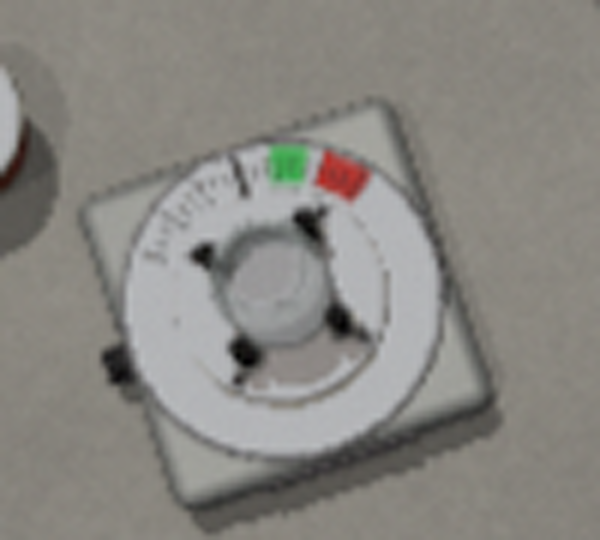

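View pics/t2.png

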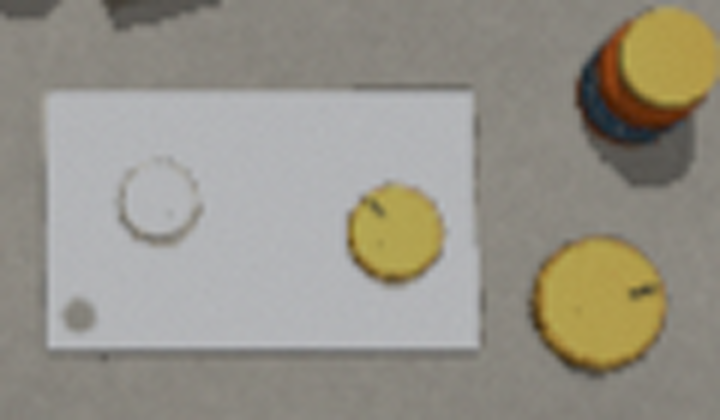

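The lookalikes, by scene pixel, are gold on the board (206,289), a larger gold lid on the bench (162,317), orange (175,249), pink (171,216), and the lids in the bin and on jars. I choose the board one: gold, the smaller of the two, and on the white board. Next I fit it precisely.

```bash
cat >> h.py <<'E'
from scipy.optimize import minimize
def cylmask(n,c,rad,z0,z1,S=4,shape=(384,512),Rm=np.eye(3)):
    a=np.linspace(0,2*np.pi,72,endpoint=False)
    zc=(z0+z1)/2;h=(z1-z0)/2
    P=np.concatenate([np.c_[rad*np.cos(a),rad*np.sin(a),0*a+zz] for zz in(-h,h)])@Rm.T+[c[0],c[1],zc]
    p=(proj(n,P)+.5)*S
    hull=cv2.convexHull(p.astype(np.float32)); m=np.zeros((shape[0]*S,shape[1]*S),np.uint8)
    cv2.fillPoly(m,[np.round(hull*16).astype(np.int32)],255,shift=4)
    return cv2.resize(m,(shape[1],shape[0]),interpolation=cv2.INTER_AREA)/255.
def fitcyl(n,mask,c0,rad,z0,z1):
    m=mask.astype(float)
    f=lambda c:((cylmask(n,c,rad,z0,z1)-m)**2).sum()
    best=minimize(f,c0,method='Nelder-Mead',options=dict(initial_simplex=[c0,[c0[0]+.006,c0[1]],[c0[0],c0[1]+.006]],xatol=1e-4,fatol=.01))
    return best.x,best.fun,m.sum()
def gold(im):
    h=cv2.cvtColor(im,cv2.COLOR_RGB2HSV); return (h[...,1]>100)&(h[...,0]>15)&(h[...,0]<32)&(h[...,2]>40)
E
python3 - <<'E'
from h import *
for n in('scene','top'):
    im=r.read_camera(n)
    g=gold(im); k,l,s,cc=cv2.connectedComponentsWithStats(g.astype(np.uint8))
    for c0,rad in (((.567,-.275),.031),):
        p=proj(n,[[*c0,.02]])[0]; i=np.argmin(np.hypot(*(cc[1:]-p).T)+1e3*(s[1:,4]<50))+1
        print(n,'lid',s[i],fitcyl(n,l==i,c0,rad,.012,.028))
    # white dial
    p=proj(n,[[.54,.194,.062]])[0]
    h=cv2.cvtColor(im,cv2.COLOR_RGB2HSV); w=(h[...,1]<40)&(h[...,2]>(135 if n=='scene' else 150))
    vis=np.zeros_like(im); vis[w]=255
    x,y=p.astype(int); cv2.imwrite(f'pics/w_{n}.png',cv2.resize(np.hstack([vis[y-50:y+50,x-50:x+50],im[y-50:y+50,x-50:x+50,::-1]]),None,fx=4,fy=4))
    K,L,s,cc=cv2.connectedComponentsWithStats(w[y-45:y+45,x-45:x+45].astype(np.uint8)); i=np.argmax(s[1:,4])+1
    cn=cv2.convexHull(max(cv2.findContours((L==i).astype(np.uint8),0,1)[0],key=len))[:,0]+[x-45,y-45]
    W=np.array([atz(n,q,.062)[:2] for q in cn])
    from scipy.optimize import least_squares
    o=least_squares(lambda v:np.hypot(W[:,0]-v[0],W[:,1]-v[1])-v[2],[.54,.194,.09],loss='soft_l1',f_scale=.001); print(n,'dial',o.x,np.abs(o.fun).mean())
    print([np.round(atz(n,q,.19),4) for q in []])
E
```

```text
scene lid [195 279  22  22 363] (array([ 0.56938568, -0.27455123]), np.float64(38.37854671280277), np.float64(363.0))
scene dial [0.53423586 0.19498422 0.09499071] 0.0018557158766422306
[]
top lid [318 181  16  16 189] (array([ 0.56953211, -0.27367453]), np.float64(22.52713571703191), np.float64(189.0))
top dial [0.55281462 0.20193632 0.11053728] 0.00576374041763115
[]
```

View pics/w_scene.png

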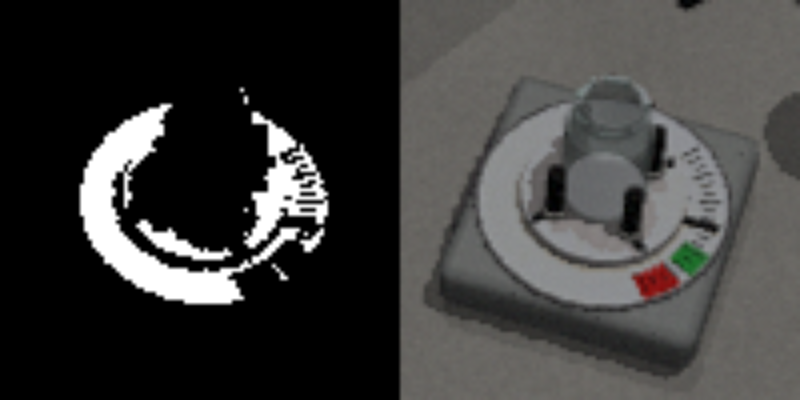

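View pics/w_top.png

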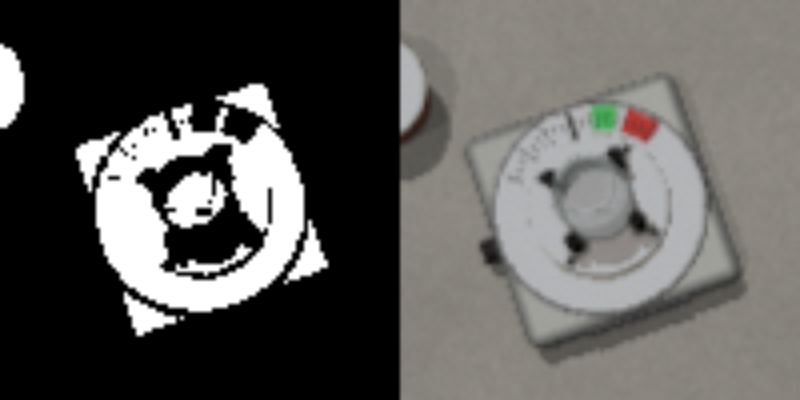

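```bash
cat > dial.py <<'E'
from h import *
from scipy.optimize import least_squares
def run(n,ims,c,z,r0,r1):
    g=np.mean([cv2.cvtColor(i,cv2.COLOR_RGB2GRAY).astype(np.float32) for i in ims],0).astype(np.float32)
    rr=np.linspace(r0,r1,60)
    for it in range(4):
        pts=[]
        for a in np.linspace(0,2*np.pi,180,endpoint=False):
            P=np.c_[c[0]+rr*np.cos(a),c[1]+rr*np.sin(a),0*rr+z]; p=proj(n,P).astype(np.float32)
            v=cv2.remap(g,p[:,0].reshape(1,-1).copy(),p[:,1].reshape(1,-1).copy(),cv2.INTER_LINEAR)[0]
            d=np.gradient(cv2.GaussianBlur(v.reshape(1,-1),(0,0),3)[0]); i=np.argmin(d)
            if d[i]<-1.0 and 2<i<57: pts.append(P[i,:2])
        W=np.array(pts)
        o=least_squares(lambda v:np.hypot(W[:,0]-v[0],W[:,1]-v[1])-v[2],[*c,.097],loss='soft_l1',f_scale=.0005); c=o.x[:2]
    print(n,z,len(W),o.x,np.median(np.abs(np.hypot(W[:,0]-o.x[0],W[:,1]-o.x[1])-o.x[2])))
    return o.x
E
python3 - <<'E'
from dial import *
for n in('scene','top'):
    ims=[r.read_camera(n) for _ in range(2)]
    for z in (.062,.064): c=run(n,ims,(.536,.196),z,.085,.106)
    # jar rim overlay
    for zz in (.19,):
      v=cv2.resize(ims[0][:,:,::-1],None,fx=8,fy=8,interpolation=cv2.INTER_CUBIC)
      a=np.linspace(0,2*np.pi,60)
      for rad,z,col in((c[2],.062,(0,0,255)),(.066,.07,(0,255,255)),(.024,.19,(0,255,0)),(.035,.172,(255,0,0))):
        p=(proj(n,np.c_[c[0]+rad*np.cos(a),c[1]+rad*np.sin(a),0*a+z])+.5)*8-.5
        cv2.polylines(v,[np.round(p).astype(np.int32)],True,col,1)
      p=proj(n,[[*c[:2],.12]])[0]*8; x,y=p.astype(int); cv2.imwrite(f'pics/ov_{n}.png',v[y-290:y+290,x-290:x+290])
E
```

```text
scene 0.062 173 [0.53623945 0.19610183 0.09830048] 0.0005143549033545386
scene 0.064 173 [0.53695628 0.19494579 0.09814454] 0.00038707122072892397
top 0.062 168 [0.53634377 0.19763372 0.09808894] 0.0005814358648456378
top 0.064 168 [0.53608492 0.19748885 0.09798411] 0.0005369628869606805
```

View pics/ov_scene.png

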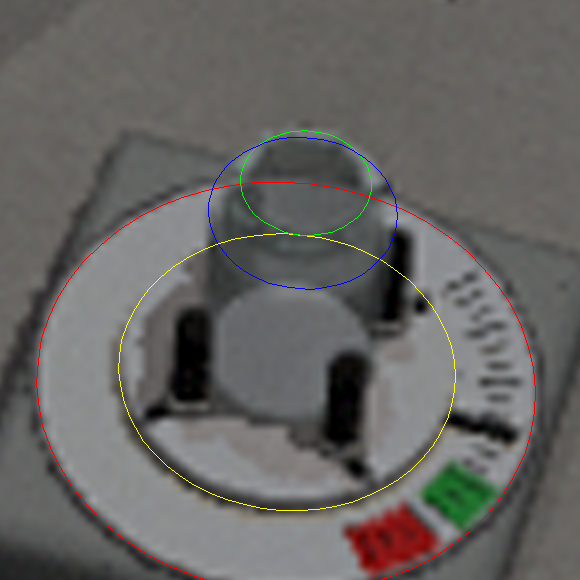

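View pics/ov_top.png

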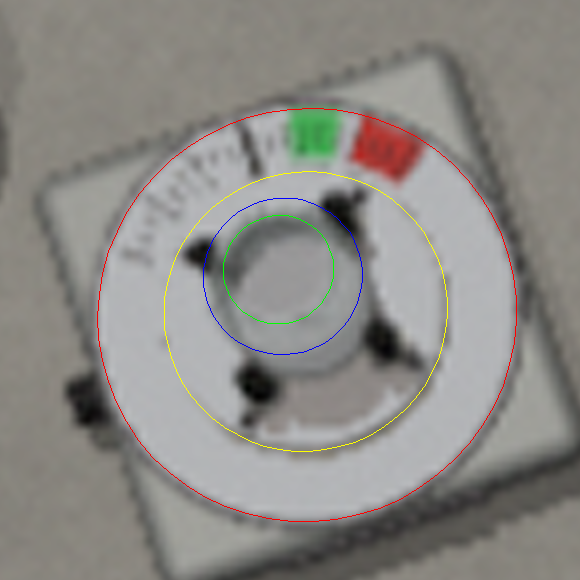

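>>> apply_moves:
  series:
    - [[0.085,0,0,-0.01,0.18],[0.085,0,0,-0.01,0.18],[0.085,0,0,-0.01,0.18],[0.085,0,0,-0.01,0.18],[0.085,0,0,-0.01,0.18],[0.085,0,0,0,0.18],[0.085,0,0,0,0.18],[0.085,0,0,0,0.045],[0.085,0.0275,0.033,0,0],[0.085,0.0275,0.033,0,0],[0.085,0.0275,0.033,0,0],[0.085,0.0275,0.033,0,0],[0.085,0.0275,0.033,0,0],[0.085,0.0275,0.033,0,0],[0.085,0.0275,0.033,0,0],[0.085,0.0275,0.033,0,0],[0.085,0.0275,0.033,0,0],[0.085,0.0275,0.033,0,0],[0.085,0.0275,0.033,0,0],[0.085,0.0275,0.033,0,0]]
  force: 30

```text
t: 4.5
tool_pos: [0.5013, 0.2308, 0.2816]
tool_rot: [-0.0, 1.0, 0.001, 0.0]
ft_force: [0.7, 0.6, -0.0]
grip_width: 0.993
```

```bash
python3 -c "
from h import *
st()"
```

```text
t 4.5 pos [0.5013 0.2308 0.2816] x [1.    0.001 0.   ] y [ 0.001 -1.    -0.001] z [ 0.     0.001 -1.   ] f [ 0.7  0.6 -0. ] tq [-0.    0.01 -0.01] g 0.9931212806385803 q [-0.991  0.212  0.571  1.717 -0.121  1.247 -0.39 ]
```

>>> apply_moves:
  series:
    - [[0.085,0.0062,0.0459,0,0],[0.085,0.0062,0.0459,0,0],[0.085,0.0062,0.0459,0,0],[0.085,0.0062,0.0459,0,0],[0.085,0.0062,0.0459,0,0],[0.085,0.0062,0.0459,0,0],[0.085,0.0062,0.0459,0,0],[0.085,0.0062,0.0459,0,0],[0.085,0.0062,0.0459,0,0],[0.085,0.0062,0.0459,0,0],[0.085,0.0062,0.0459,0,0],[0.085,0,0,0.04,0],[0.085,0,0,0.04,0],[0.085,0,0,0.04,0],[0.085,0,0,0.04,0],[0.085,0,0,0.04,0],[0.085,0,0,0,0]]

```text
t: 6.62
tool_pos: [0.5672, -0.2714, 0.0783]
tool_rot: [-0.001, 1.0, 0.001, -0.003]
ft_force: [0.9, 0.5, 0.2]
grip_width: 0.999
```

```bash
python3 -c "
from h import *
st(); save('scene','s3.png',(150,220,280,330),6);"
```

```text
t 6.625 pos [ 0.5672 -0.2714  0.0783] x [ 1.     0.001 -0.006] y [ 0.001 -1.    -0.003] z [-0.006  0.003 -1.   ] f [0.9 0.5 0.2] tq [ 0.02  0.01 -0.02] g 0.9993843547387354 q [-0.103  0.614  0.675  1.744 -0.457  0.954  0.757]
```

View pics/s3.png

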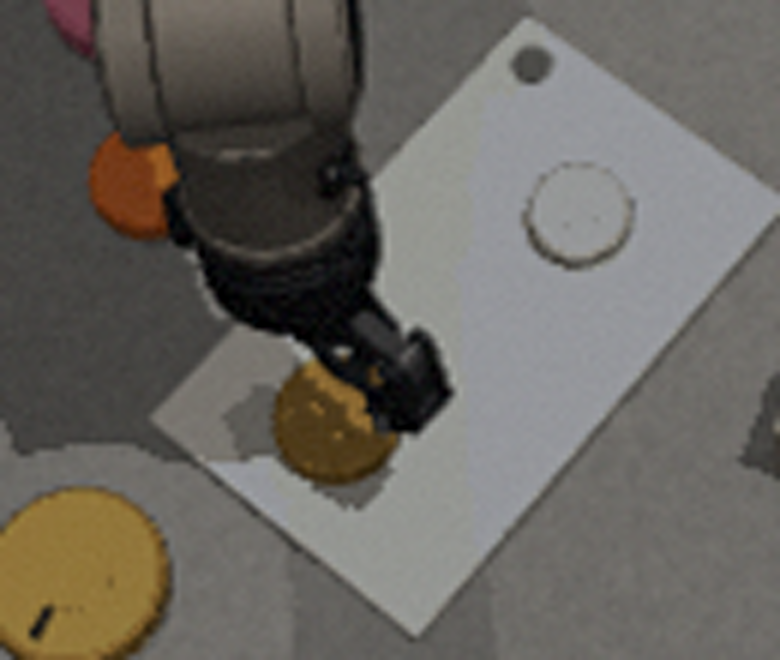

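>>> apply_moves:
  series:
    - [[0.085,0.001,0.0015,0.02,0],[0.085,0.001,0.0015,0.02,0],[0.085,0,0,0.01,0],[0.085,0,0,0.005,0],[0.085,0,0,0,0],[0.085,0,0,0,0]]

```text
t: 7.42
tool_pos: [0.5717, -0.2763, 0.0268]
tool_rot: [0.0, 1.0, 0.0, 0.0]
ft_force: [0.3, -0.5, 0.6]
grip_width: 0.993
```

```bash
python3 -c "
from h import *
st()"
```

```text
t 7.425 pos [ 0.5717 -0.2763  0.0268] x [1.    0.001 0.001] y [ 0.001 -1.     0.   ] z [ 0.001 -0.    -1.   ] f [ 0.3 -0.5  0.6] tq [-0.01 -0.02 -0.05] g 0.9933971662035392 q [-0.065  0.682  0.629  1.762 -0.509  0.865  0.798]
```

>>> apply_moves:
  series:
    - [[0.085,-0.0022,-0.0022,0.009,0],[0.085,0,0,0.008,0],[0.085,0,0,0,0],[0.085,0,0,0,0],[0.055,0,0,0,0],[0.05,0,0,0,0],[0.05,0,0,0,0],[0.05,0,0,0,0],[0.05,0,0,0,0]]
  force: 40

```text
t: 8.55
tool_pos: [0.5695, -0.2742, 0.0101]
tool_rot: [0.0, 1.0, 0.001, 0.001]
ft_force: [-0.8, 0.7, 6.7]
grip_width: 0.709
```

```bash
python3 -c "
from h import *
st(); save('scene','s4.png',(150,220,280,330),6);"
```

```text
t 8.55 pos [ 0.5695 -0.2742  0.0101] x [1.    0.001 0.001] y [ 0.001 -1.     0.   ] z [ 0.001 -0.    -1.   ] f [-0.8  0.7  6.7] tq [ 0.19  0.28 -0.01] g 0.7089347912110958 q [-0.057  0.699  0.614  1.776 -0.525  0.835  0.809]
```

View pics/s4.png

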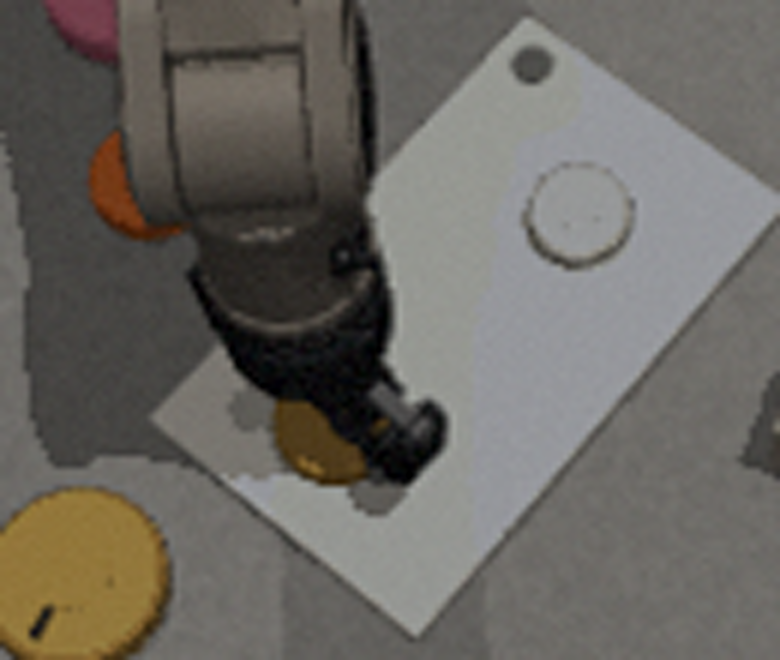

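>>> apply_moves:
  series:
    - [[0.05,0,0,-0.01,0],[0.05,0,0,-0.03,0],[0.05,0,0,-0.045,0],[0.05,0,0,-0.045,0],[0.05,0,0,-0.045,0],[0.05,0,0,-0.045,0],[0.05,0,0,-0.04,0],[0.05,-0.003,-0.0428,0,0],[0.05,-0.003,-0.0428,0,0],[0.05,-0.003,-0.0428,0,0],[0.05,-0.003,-0.0428,0,0],[0.05,-0.003,-0.0428,0,0],[0.05,-0.003,-0.0428,0,0],[0.05,-0.003,-0.0428,0,0],[0.05,-0.003,-0.0428,0,0],[0.05,-0.003,-0.0428,0,0],[0.05,-0.003,-0.0428,0,0],[0.05,-0.003,-0.0428,0,0],[0.05,0,0,0,0],[0.05,0,0,0,0]]
  force: 60

```text
t: 11.1
tool_pos: [0.5355, 0.1959, 0.2693]
tool_rot: [0.0, 1.0, 0.0, 0.0]
ft_force: [0.1, -1.1, -0.1]
grip_width: 0.698
```

```bash
python3 -c "
from h import *
st(); save('scene','s5.png',(250,60,380,180),5);save('top','t5.png',(150,130,270,250),5)"
```

```text
t 11.1 pos [0.5355 0.1959 0.2693] x [1. 0. 0.] y [ 0.    -1.     0.001] z [ 0.    -0.001 -1.   ] f [ 0.1 -1.1 -0.1] tq [-0.06  0.04 -0.02] g 0.6978682781925758 q [-0.964  0.275  0.664  1.694 -0.177  1.234 -0.259]
```

View pics/s5.png

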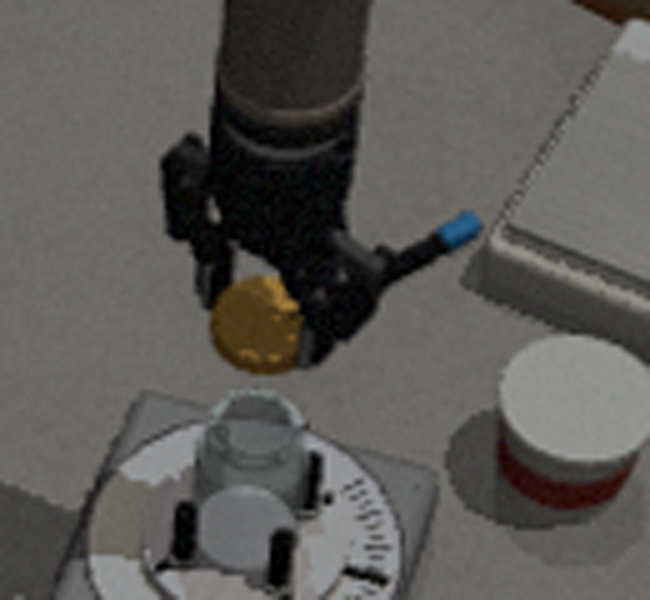

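View pics/t5.png

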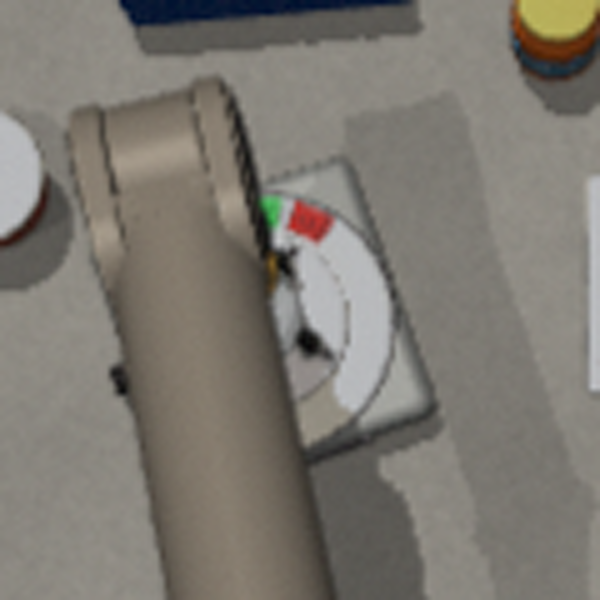

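Run:
```python
from h import *
im=r.read_camera('scene'); n='scene'
v=cv2.resize(im[:,:,::-1],None,fx=10,fy=10,interpolation=cv2.INTER_CUBIC)
a=np.linspace(0,2*np.pi,60)
def ring(c,rad,z,col):
    p=(proj(n,np.c_[c[0]+rad*np.cos(a),c[1]+rad*np.sin(a),0*a+z])+.5)*10-.5
    cv2.polylines(v,[np.round(p).astype(np.int32)],True,col,1)
t=(.5355,.1959)
ring(t,.031,.2872,(0,0,255)); ring(t,.031,.2712,(255,0,255))
c=(.5363,.1969)
ring(c,.024,.190,(0,255,0)); ring(c,.035,.190-.02,(255,255,0)); ring(c,.035,.075,(255,0,0))
cv2.imwrite('pics/ov2.png',v[1080:1680,2700:3350])
```

```text
(no output)
```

View pics/ov2.png

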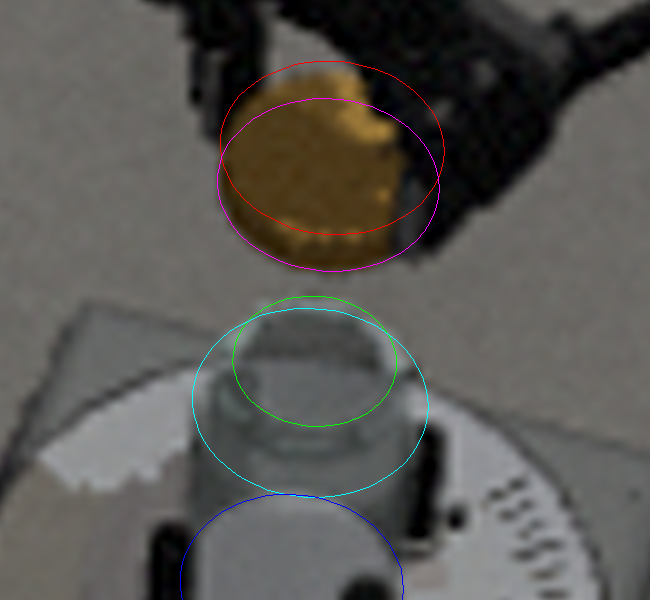

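>>> apply_moves:
  series:
    - [[0.05,0.0008,-0.0008,0.03,0],[0.05,0,0,0.03,0],[0.05,0,0,0.012,0],[0.05,0,0,0.003,0],[0.05,0,0,0,0],[0.05,0,0,0,0]]
  force: 60

```text
t: 12.0
tool_pos: [0.5371, 0.1978, 0.1954]
tool_rot: [-0.001, 1.0, 0.0, 0.001]
ft_force: [-0.4, 0.1, -0.3]
grip_width: 0.696
```

```bash
python3 -c "
from h import *
st(); save('scene','s6.png',(250,90,350,190),6)"
```

```text
t 12.0 pos [0.5371 0.1978 0.1954] x [1.    0.001 0.002] y [ 0.001 -1.    -0.001] z [ 0.002  0.001 -1.   ] f [-0.4  0.1 -0.3] tq [-0.   -0.01 -0.06] g 0.6956854814033994 q [-0.937  0.345  0.641  1.784 -0.231  1.086 -0.215]
```

View pics/s6.png

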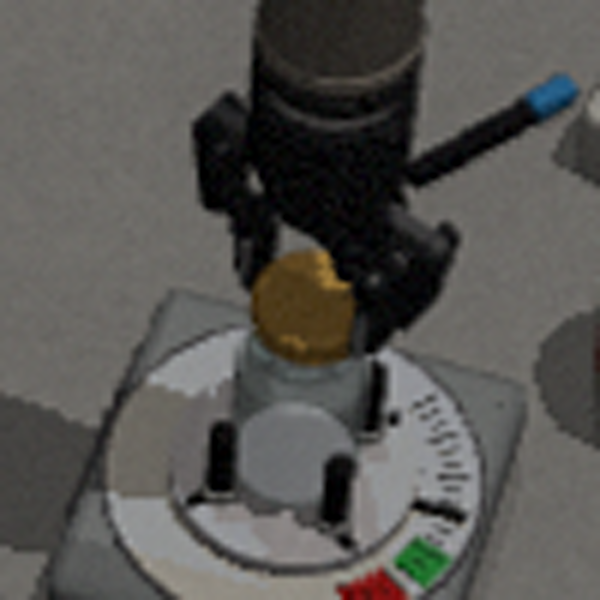

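>>> apply_moves:
  series:
    - [[0.05,-0.0007,0.001,0.002,0],[0.05,0,0,0.002,0],[0.05,0,0,0.002,0],[0.05,0,0,0.001,0],[0.05,0,0,0,0]]

```text
t: 12.68
tool_pos: [0.5356, 0.1967, 0.1872]
tool_rot: [0.0, 1.0, 0.001, -0.0]
ft_force: [0.1, -0.8, -0.6]
grip_width: 0.699
```

```bash
python3 -c "
from h import *
st()"
```

```text
t 12.675 pos [0.5356 0.1967 0.1872] x [ 1.     0.001 -0.   ] y [ 0.001 -1.     0.   ] z [-0. -0. -1.] f [ 0.1 -0.8 -0.6] tq [ 0.02 -0.   -0.01] g 0.6994904600053679 q [-0.934  0.351  0.638  1.796 -0.236  1.071 -0.21 ]
```

>>> apply_moves:
  series:
    - [[0.05,0,0,0.001,0],[0.05,0,0,0.001,0],[0.05,0,0,0.001,0],[0.05,0,0,0,0]]

```text
t: 13.18
tool_pos: [0.5356, 0.1966, 0.1842]
tool_rot: [0.0, 1.0, 0.001, -0.0]
ft_force: [0.4, 0.5, -0.5]
grip_width: 0.702
```

```bash
python3 -c "
from h import *
st()"
```

```text
t 13.175 pos [0.5356 0.1966 0.1842] x [ 1.     0.001 -0.   ] y [ 0.001 -1.     0.   ] z [-0. -0. -1.] f [ 0.4  0.5 -0.5] tq [0.04 0.   0.  ] g 0.7024334967018009 q [-0.932  0.354  0.636  1.799 -0.238  1.065 -0.208]
```

>>> apply_moves:
  series:
    - [[0.05,0,0,0.001,0],[0.05,0,0,0.001,0],[0.05,0,0,0.001,0],[0.05,0,0,0,0]]

```text
t: 13.68
tool_pos: [0.5358, 0.1968, 0.1824]
tool_rot: [-0.0, 1.0, 0.001, -0.0]
ft_force: [-2.4, -1.4, 7.7]
grip_width: 0.706
```

```bash
python3 -c "
from h import *
st()"
```

```text
t 13.675 pos [0.5358 0.1968 0.1824] x [ 1.     0.001 -0.   ] y [ 0.001 -1.    -0.001] z [-0.     0.001 -1.   ] f [-2.4 -1.4  7.7] tq [-0.07  0.57 -0.03] g 0.7056679014097315 q [-0.931  0.357  0.636  1.801 -0.241  1.062 -0.206]
```

>>> apply_moves:
  series:
    - [[0.05,0,0,0,-0.08],[0.05,0,0,0,-0.08],[0.05,0,0,0,-0.08],[0.05,0,0,0,0]]

```text
t: 14.18
tool_pos: [0.5357, 0.1966, 0.1813]
tool_rot: [-0.0, 0.993, 0.12, 0.0]
ft_force: [0.3, -0.3, 0.2]
grip_width: 0.704
```

```bash
python3 -c "
from h import *
st()"
```

```text
t 14.175 pos [0.5357 0.1966 0.1813] x [0.971 0.238 0.   ] y [ 0.238 -0.971 -0.   ] z [ 0.  0. -1.] f [ 0.3 -0.3  0.2] tq [0.05 0.04 0.01] g 0.7035112323986015 q [-0.893  0.348  0.584  1.802 -0.218  1.056  0.012]
```

>>> apply_moves:
  series:
    - [[0.05,0,0,0.001,0],[0.05,0,0,0.001,0],[0.05,0,0,0,0]]

```text
t: 14.55
tool_pos: [0.5355, 0.1966, 0.1791]
tool_rot: [0.0, 0.993, 0.12, -0.0]
ft_force: [0.6, 0.3, 0.6]
grip_width: 0.703
```

```bash
python3 -c "
from h import *
st()"
```

```text
t 14.55 pos [0.5355 0.1966 0.1791] x [ 0.971  0.238 -0.   ] y [ 0.238 -0.971  0.   ] z [-0. -0. -1.] f [0.6 0.3 0.6] tq [0.01 0.   0.01] g 0.7031174908831185 q [-0.892  0.35   0.584  1.804 -0.219  1.053  0.014]
```

>>> apply_moves:
  series:
    - [[0.05,0,0,0.001,0],[0.05,0,0,0.001,0],[0.05,0,0,0.001,0],[0.05,0,0,0,0]]

```text
t: 15.05
tool_pos: [0.5358, 0.1967, 0.1779]
tool_rot: [-0.001, 0.993, 0.12, -0.0]
ft_force: [-3.1, -0.9, 9.6]
grip_width: 0.707
```

```bash
python3 -c "
from h import *
st();save('scene','s7.png',(250,90,350,190),6)"
```

```text
t 15.05 pos [0.5358 0.1967 0.1779] x [0.971 0.239 0.   ] y [ 0.239 -0.971 -0.001] z [-0.     0.001 -1.   ] f [-3.1 -0.9  9.6] tq [-0.2   0.93  0.03] g 0.7071254342667272 q [-0.891  0.352  0.583  1.805 -0.222  1.05   0.016]
```

View pics/s7.png

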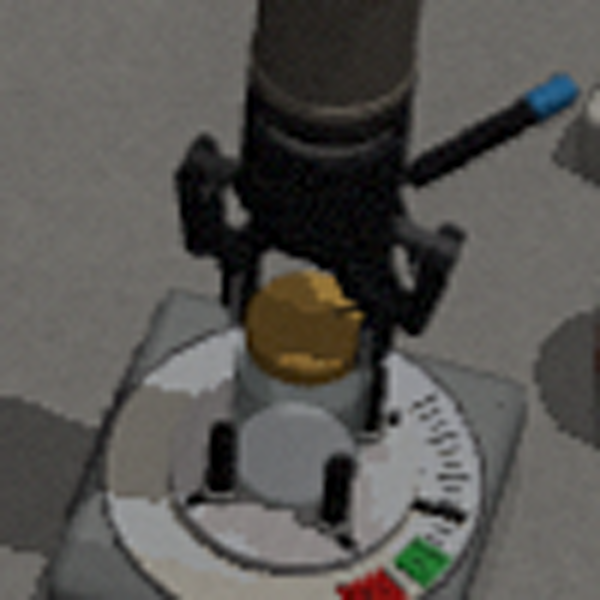

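>>> apply_moves:
  series:
    - [[0.05,-0.001,-0.0003,0,0],[0.05,0,0,0,0],[0.05,0,0,0,0]]

```text
t: 15.48
tool_pos: [0.5357, 0.1967, 0.1779]
tool_rot: [-0.0, 0.993, 0.12, 0.001]
ft_force: [-1.1, -1.3, 7.1]
grip_width: 0.704
```

```bash
python3 -c "
from h import *
st()"
```

```text
t 15.475 pos [0.5357 0.1967 0.1779] x [0.971 0.238 0.002] y [ 0.238 -0.971 -0.001] z [ 0.002  0.001 -1.   ] f [-1.1 -1.3  7.1] tq [-0.21  0.29  0.05] g 0.7044337241458274 q [-0.892  0.35   0.584  1.807 -0.22   1.047  0.015]
```

>>> apply_moves:
  series:
    - [[0.05,-0.0005,0,0,-0.08],[0.05,0,0,0,-0.08],[0.05,0,0,0,0]]

```text
t: 15.85
tool_pos: [0.5355, 0.1977, 0.1782]
tool_rot: [-0.001, 0.98, 0.199, 0.002]
ft_force: [-1.6, 1.5, 7.5]
grip_width: 0.704
```

```bash
python3 -c "
from h import *
st()"
```

```text
t 15.85 pos [0.5355 0.1977 0.1782] x [0.921 0.39  0.004] y [ 0.39  -0.921 -0.002] z [ 0.003  0.003 -1.   ] f [-1.6  1.5  7.5] tq [ 0.21  0.19 -0.2 ] g 0.7038362788633561 q [-0.867  0.343  0.55   1.807 -0.207  1.044  0.161]
```

```bash
python3 -c "
from h import *
save('scene','s8.png',(250,90,350,190),6);save('scene','s8b.png',(300,150,350,190),14)"
```

```text
(no output)
```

View pics/s8.png

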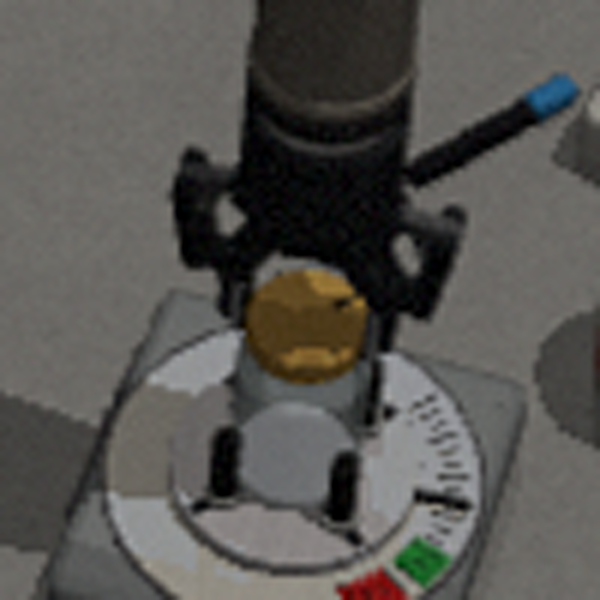

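View pics/s8b.png

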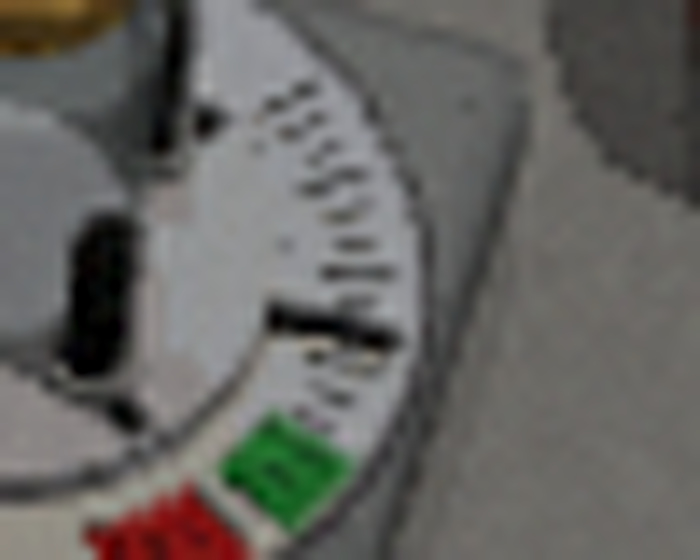

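>>> apply_moves:
  series:
    - [[0.05,0,0,0,0.05],[0.05,0,0,0,0.03],[0.05,0,0,0,0]]

```text
t: 16.32
tool_pos: [0.5354, 0.1976, 0.1782]
tool_rot: [-0.001, 0.987, 0.16, 0.002]
ft_force: [-0.6, 0.8, 8.9]
grip_width: 0.699
```

```bash
python3 -c "
from h import *
st()"
```

```text
t 16.325 pos [0.5354 0.1976 0.1782] x [0.949 0.315 0.004] y [ 0.316 -0.949 -0.002] z [ 0.003  0.003 -1.   ] f [-0.6  0.8  8.9] tq [0.11 0.29 0.02] g 0.6994971026067374 q [-0.88   0.346  0.566  1.807 -0.214  1.045  0.087]
```

Run:
```python
from h import *
for z in (.175,.18,.185,.19,.195,.2): print(z,np.round(proj('scene',[[.5356,.197,z]])[0],1))
im=cv2.imread('pics/s2.png'); im=cv2.resize(im[60:300,240:500],None,fx=3,fy=3)
def o(c,rad,z,col):
    a=np.linspace(0,2*np.pi,60)
    p=((proj('scene',np.c_[c[0]+rad*np.cos(a),c[1]+rad*np.sin(a),0*a+z])-[240,120]+.5)*6-.5-[240,60]+.5)*3-.5
    cv2.polylines(im,[np.round(p).astype(np.int32)],True,col,1)
c=(.5356,.197)
o(c,.024,.186,(0,0,255));o(c,.024,.190,(0,255,0));o(c,.024,.194,(255,0,0))
cv2.imwrite('pics/rim.png',im)
```

```text
0.175 [300.5 146.5]
0.18 [300.6 145.5]
0.185 [300.7 144.5]
0.19 [300.8 143.4]
0.195 [300.9 142.4]
0.2 [301.  141.3]
```

View pics/rim.png

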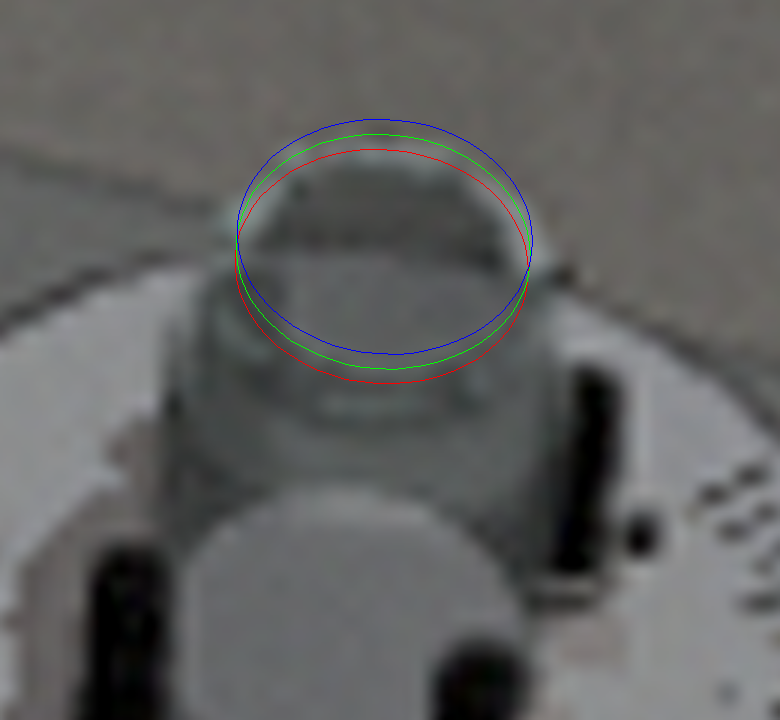

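>>> apply_moves:
  series:
    - [[0.05,0,0,0.0005,-0.03],[0.05,0,0,0.0005,0.03],[0.05,0,0,0,0]]

```text
t: 16.7
tool_pos: [0.5354, 0.1977, 0.1782]
tool_rot: [-0.001, 0.987, 0.16, 0.002]
ft_force: [-2.1, -0.1, 13.4]
grip_width: 0.699
```

```bash
python3 -c "
from h import *
st()"
```

```text
t 16.7 pos [0.5354 0.1977 0.1782] x [0.949 0.315 0.004] y [ 0.315 -0.949 -0.002] z [ 0.003  0.003 -1.   ] f [-2.1 -0.1 13.4] tq [ 0.06  0.75 -0.02] g 0.6992482505353622 q [-0.88   0.346  0.566  1.807 -0.214  1.045  0.088]
```

>>> apply_moves:
  series:
    - [[0.05,0,0,-0.001,0.08],[0.05,0,0,0,0.08],[0.05,0,0,0,0]]

```text
t: 17.08
tool_pos: [0.5353, 0.1965, 0.1778]
tool_rot: [-0.0, 0.997, 0.08, 0.001]
ft_force: [-0.1, -1.6, 7.1]
grip_width: 0.704
```

```bash
python3 -c "
from h import *
st();save('scene','s9.png',(300,150,350,190),14);"
```

```text
t 17.075 pos [0.5353 0.1965 0.1778] x [0.987 0.16  0.003] y [ 0.16  -0.987 -0.   ] z [ 0.002  0.001 -1.   ] f [-0.1 -1.6  7.1] tq [-0.2   0.22  0.02] g 0.7037766366319265 q [-0.905  0.352  0.6    1.808 -0.227  1.047 -0.059]
```

View pics/s9.png

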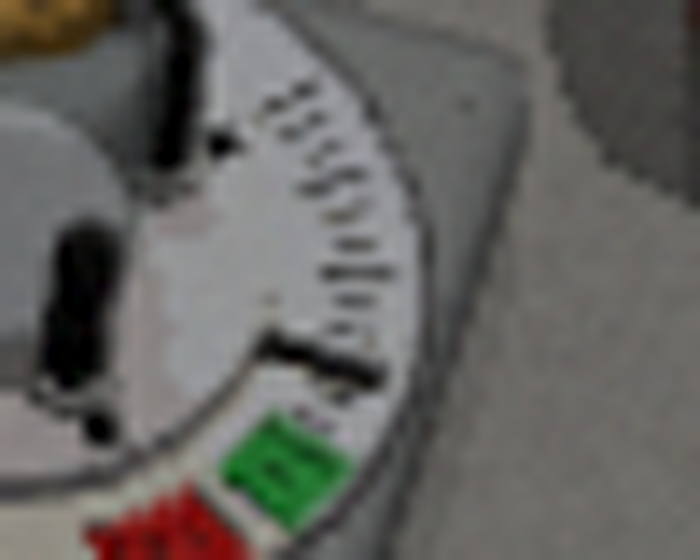

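>>> apply_moves:
  series:
    - [[0.05,0,0,0,0.08],[0.05,0,0,0,0.08],[0.05,0,0,0,0.04],[0.05,0,0,0,0]]

```text
t: 17.62
tool_pos: [0.5349, 0.1972, 0.1775]
tool_rot: [-0.001, 1.0, -0.019, 0.001]
ft_force: [-0.5, -0.2, 5.7]
grip_width: 0.698
```

```bash
python3 -c "
from h import *
st();save('scene','s10.png',(300,150,350,190),14);"
```

```text
t 17.625 pos [0.5349 0.1972 0.1775] x [ 0.999 -0.038  0.002] y [-0.038 -0.999 -0.001] z [ 0.002  0.001 -1.   ] f [-0.5 -0.2  5.7] tq [-0.04  0.27  0.26] g 0.6976155626567757 q [-0.937  0.361  0.642  1.809 -0.247  1.05  -0.24 ]
```

View pics/s10.png

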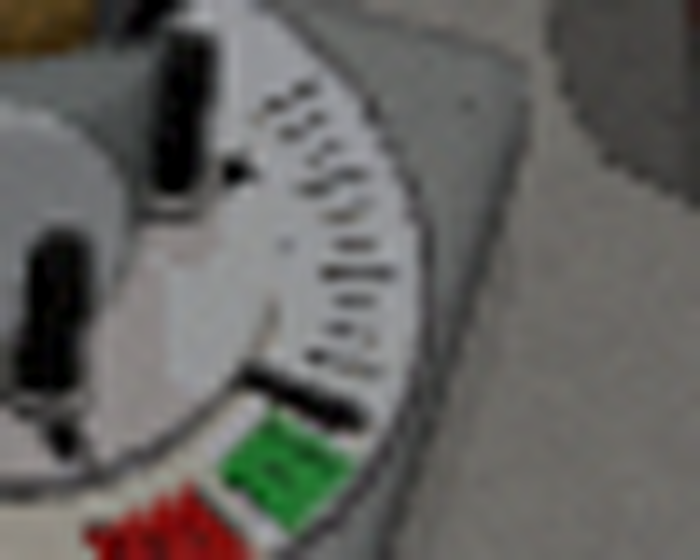

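>>> apply_moves:
  series:
    - [[0.05,0,0,0,-0.08],[0.05,0,0,0,-0.08],[0.05,0,0,-0.0003,-0.08],[0.05,0,0,-0.0003,-0.08],[0.05,0,0,-0.0003,-0.08],[0.05,0,0,0,0]]

```text
t: 18.42
tool_pos: [0.535, 0.1974, 0.1783]
tool_rot: [-0.001, 0.984, 0.179, 0.001]
ft_force: [-1.0, 0.6, 5.5]
grip_width: 0.7
```

```bash
python3 -c "
from h import *
st()"
```

```text
t 18.425 pos [0.535  0.1974 0.1783] x [0.936 0.352 0.003] y [ 0.352 -0.936 -0.001] z [ 0.002  0.002 -1.   ] f [-1.   0.6  5.5] tq [ 0.26  0.07 -0.04] g 0.699812623711093 q [-0.873  0.344  0.557  1.807 -0.209  1.046  0.122]
```

>>> apply_moves:
  series:
    - [[0.05,0,0,-0.0005,-0.06],[0.05,0,0,-0.0004,-0.06],[0.05,0,0,-0.0004,-0.06],[0.05,0,0,0,0]]

```text
t: 18.92
tool_pos: [0.5349, 0.1971, 0.1791]
tool_rot: [-0.0, 0.964, 0.266, 0.001]
ft_force: [0.5, 1.2, 3.6]
grip_width: 0.702
```

```bash
python3 -c "
from h import *
st()"
```

```text
t 18.925 pos [0.5349 0.1971 0.1791] x [0.858 0.513 0.002] y [ 0.513 -0.858 -0.   ] z [ 0.002  0.001 -1.   ] f [0.5 1.2 3.6] tq [ 0.29 -0.24 -0.08] g 0.7017204944532577 q [-0.846  0.337  0.522  1.806 -0.192  1.046  0.287]
```

>>> apply_moves:
  series:
    - [[0.05,0,0,-0.0002,-0.06],[0.05,0,0,-0.0003,-0.06],[0.05,0,0,-0.0003,-0.06],[0.05,0,0,0,0]]

```text
t: 19.42
tool_pos: [0.5351, 0.197, 0.1798]
tool_rot: [-0.0, 0.936, 0.352, 0.001]
ft_force: [2.0, 1.8, 2.9]
grip_width: 0.702
```

```bash
python3 -c "
from h import *
st()"
```

```text
t 19.425 pos [0.5351 0.197  0.1798] x [0.753 0.658 0.003] y [ 0.658 -0.753  0.001] z [ 0.002  0.001 -1.   ] f [2.  1.8 2.9] tq [ 0.3  -0.47 -0.09] g 0.7021007730227717 q [-0.819  0.331  0.486  1.804 -0.177  1.046  0.452]
```

>>> apply_moves:
  series:
    - [[0.05,0.0007,0,-0.0002,-0.06],[0.05,0,0,-0.0002,-0.06],[0.05,0,0,0,0]]

```text
t: 19.8
tool_pos: [0.5356, 0.1968, 0.18]
tool_rot: [0.0, 0.913, 0.407, 0.001]
ft_force: [3.1, -0.3, 2.0]
grip_width: 0.701
```

```bash
python3 -c "
from h import *
st();save('scene','s11.png',(250,90,350,190),6)"
```

```text
t 19.8 pos [0.5356 0.1968 0.18  ] x [0.669 0.744 0.002] y [ 0.744 -0.669  0.002] z [ 0.002  0.    -1.   ] f [ 3.1 -0.3  2. ] tq [ 0.09 -0.77 -0.13] g 0.7009738138760424 q [-0.801  0.329  0.463  1.802 -0.167  1.047  0.563]
```

View pics/s11.png

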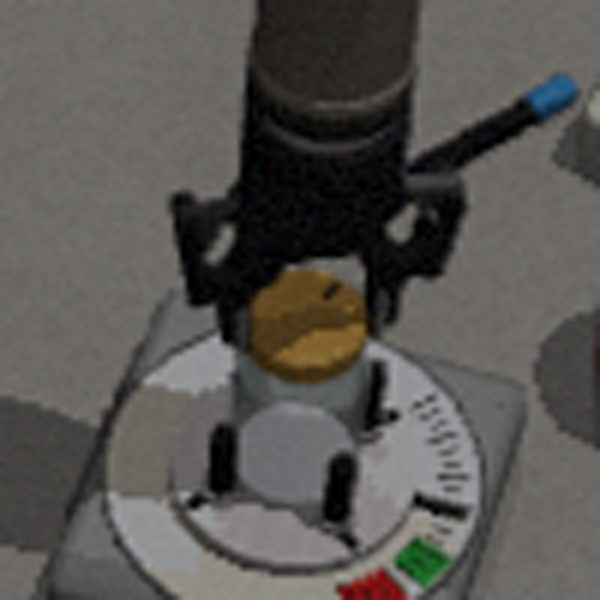

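>>> apply_moves:
  series:
    - [[0.05,0.0004,0.0003,0.0003,-0.05],[0.05,0,0,0.0005,0],[0.05,0,0,0,0]]

```text
t: 20.23
tool_pos: [0.5353, 0.1973, 0.1787]
tool_rot: [0.0, 0.903, 0.43, 0.0]
ft_force: [3.8, 2.2, 0.3]
grip_width: 0.701
```

```bash
python3 -c "
from h import *
st()"
```

```text
t 20.225 pos [0.5353 0.1973 0.1787] x [0.629 0.777 0.   ] y [ 0.777 -0.629  0.   ] z [ 0.  0. -1.] f [3.8 2.2 0.3] tq [ 0.27 -0.78 -0.01] g 0.7005280603999224 q [-0.793  0.33   0.453  1.802 -0.165  1.046  0.611]
```

>>> apply_moves:
  series:
    - [[0.05,0.0005,0.0002,0.001,0],[0.05,0,0,0.001,0],[0.05,0,0,0.001,0],[0.05,0,0,0,0]]

```text
t: 20.72
tool_pos: [0.5354, 0.1975, 0.1757]
tool_rot: [-0.0, 0.902, 0.431, -0.0]
ft_force: [2.4, 1.4, 1.0]
grip_width: 0.701
```

```bash
python3 -c "
from h import *
st()"
```

```text
t 20.725 pos [0.5354 0.1975 0.1757] x [ 0.629  0.778 -0.   ] y [ 0.778 -0.629 -0.   ] z [-0.  0. -1.] f [2.4 1.4 1. ] tq [ 0.31 -0.49 -0.05] g 0.7005162042954394 q [-0.791  0.334  0.452  1.805 -0.167  1.041  0.614]
```

>>> apply_moves:
  series:
    - [[0.05,0.0003,0,0.001,0],[0.05,0,0,0.001,0],[0.05,0,0,0.0005,0],[0.05,0,0,0,0]]

```text
t: 21.22
tool_pos: [0.5355, 0.1975, 0.1734]
tool_rot: [-0.0, 0.902, 0.431, -0.0]
ft_force: [-0.2, -0.4, 2.2]
grip_width: 0.703
```

```bash
python3 -c "
from h import *
st()"
```

```text
t 21.225 pos [0.5355 0.1975 0.1734] x [ 0.629  0.778 -0.001] y [ 0.778 -0.629 -0.001] z [-0.001 -0.    -1.   ] f [-0.2 -0.4  2.2] tq [ 0.14 -0.04 -0.02] g 0.7028981444547574 q [-0.791  0.337  0.451  1.807 -0.168  1.037  0.616]
```

>>> apply_moves:
  series:
    - [[0.05,0,0,0.0005,-0.05],[0.05,0,0,0,-0.05],[0.05,0,0,0,-0.05],[0.05,0,0,0,0],[0.05,0,0,0,0]]

```text
t: 21.85
tool_pos: [0.5361, 0.1979, 0.1733]
tool_rot: [-0.0, 0.868, 0.497, 0.001]
ft_force: [1.2, 1.2, 4.0]
grip_width: 0.706
```

```bash
python3 -c "
from h import *
st();save('scene','s12.png',(250,90,350,190),6)"
```

```text
t 21.85 pos [0.5361 0.1979 0.1733] x [0.506 0.862 0.001] y [ 0.862 -0.506  0.   ] z [ 0.001  0.001 -1.   ] f [1.2 1.2 4. ] tq [ 0.19 -0.2  -0.29] g 0.7063402937977004 q [-0.768  0.333  0.422  1.806 -0.157  1.034  0.754]
```

View pics/s12.png

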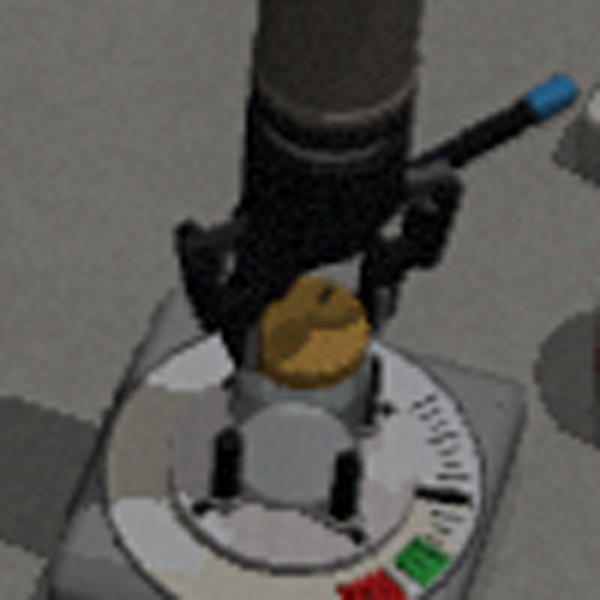

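>>> apply_moves:
  series:
    - [[0.05,0,0,0,0],[0.05,0,0,0,0.1],[0.05,0,0,0,0.1],[0.05,0,0,0,0.1],[0.05,0,0,0,0.1],[0.05,0,0,0,0.1],[0.05,0,0,0,0]]
  force: 100

```text
t: 22.78
tool_pos: [0.5361, 0.1974, 0.1737]
tool_rot: [0.0, 0.964, 0.267, 0.0]
ft_force: [-1.0, 0.2, 7.5]
grip_width: 0.687
```

```bash
python3 -c "
from h import *
st()"
```

```text
t 22.775 pos [0.5361 0.1974 0.1737] x [0.857 0.515 0.   ] y [ 0.515 -0.857  0.001] z [ 0.001 -0.    -1.   ] f [-1.   0.2  7.5] tq [-0.01  0.    0.09] g 0.6874716867434494 q [-0.844  0.347  0.521  1.807 -0.197  1.039  0.292]
```

>>> apply_moves:
  series:
    - [[0.05,0,0,-0.0004,0.1],[0.05,0,0,0,0.08],[0.05,0,0,0,0]]

```text
t: 23.15
tool_pos: [0.5357, 0.1976, 0.1737]
tool_rot: [0.0, 0.984, 0.18, -0.0]
ft_force: [-1.0, 1.4, 5.7]
grip_width: 0.687
```

```bash
python3 -c "
from h import *
st()"
```

```text
t 23.15 pos [0.5357 0.1976 0.1737] x [ 0.935  0.353 -0.   ] y [ 0.353 -0.935  0.   ] z [-0. -0. -1.] f [-1.   1.4  5.7] tq [0.15 0.09 0.05] g 0.6874605175010835 q [-0.873  0.353  0.557  1.808 -0.213  1.041  0.127]
```

Free running under the beads. Continue carefully.

>>> apply_moves:
  series:
    - [[0.05,0,0,0,0.08],[0.05,0,0,0,0.08],[0.05,0,0,0,0]]

```text
t: 23.52
tool_pos: [0.5355, 0.1974, 0.1738]
tool_rot: [0.0, 0.995, 0.101, -0.0]
ft_force: [-2.0, -0.1, 6.8]
grip_width: 0.687
```

```bash
python3 -c "
from h import *
st()"
```

```text
t 23.525 pos [0.5355 0.1974 0.1738] x [ 0.98   0.201 -0.001] y [ 0.201 -0.98   0.   ] z [-0.001 -0.001 -1.   ] f [-2.  -0.1  6.8] tq [0.05 0.07 0.22] g 0.6865950582507858 q [-0.898  0.359  0.591  1.809 -0.228  1.043 -0.019]
```

>>> apply_moves:
  series:
    - [[0.05,0,0,0,0.08],[0.05,0,0,0,0.06],[0.05,0,0,0,0]]

```text
t: 23.9
tool_pos: [0.5353, 0.1974, 0.1737]
tool_rot: [0.0, 1.0, 0.032, -0.001]
ft_force: [-1.6, -0.3, 6.3]
grip_width: 0.686
```

```bash
python3 -c "
from h import *
st();save('scene','s13.png',(300,150,350,190),14);"
```

```text
t 23.9 pos [0.5353 0.1974 0.1737] x [ 0.998  0.063 -0.001] y [ 0.063 -0.998  0.001] z [-0.001 -0.001 -1.   ] f [-1.6 -0.3  6.3] tq [-0.    0.18  0.48] g 0.6859761634946574 q [-0.92   0.364  0.62   1.809 -0.241  1.046 -0.146]
```

View pics/s13.png

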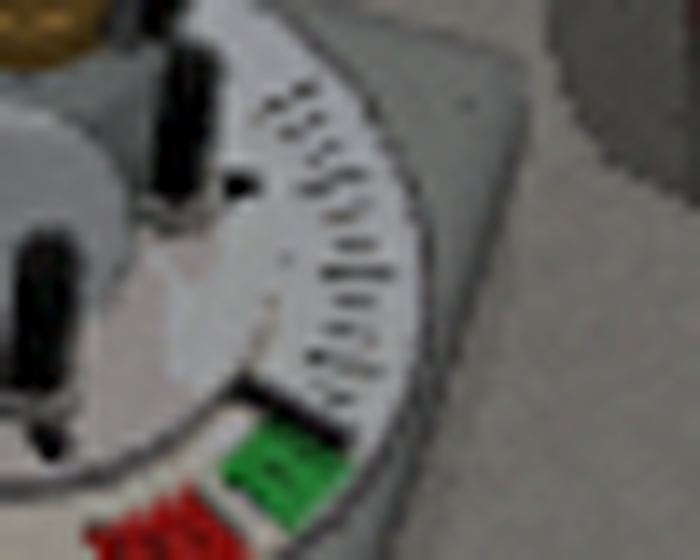

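>>> apply_moves:
  series:
    - [[0.05,0,0,0,0.07],[0.05,0,0,0,0.06],[0.05,0,0,0,0],[0.05,0,0,0,0],[0.05,0,0,0,0]]

```text
t: 24.58
tool_pos: [0.5351, 0.1973, 0.1737]
tool_rot: [0.001, 0.999, -0.033, -0.001]
ft_force: [-3.4, -0.9, 8.1]
grip_width: 0.683
```

```bash
python3 -c "
from h import *
st();save('scene','s14.png',(300,150,350,190),14);"
```

```text
t 24.575 pos [0.5351 0.1973 0.1737] x [ 0.998 -0.065 -0.001] y [-0.065 -0.998  0.001] z [-0.002 -0.001 -1.   ] f [-3.4 -0.9  8.1] tq [-0.13  0.29  0.68] g 0.6833996827650234 q [-0.94   0.37   0.648  1.81  -0.254  1.048 -0.262]
```

View pics/s14.png

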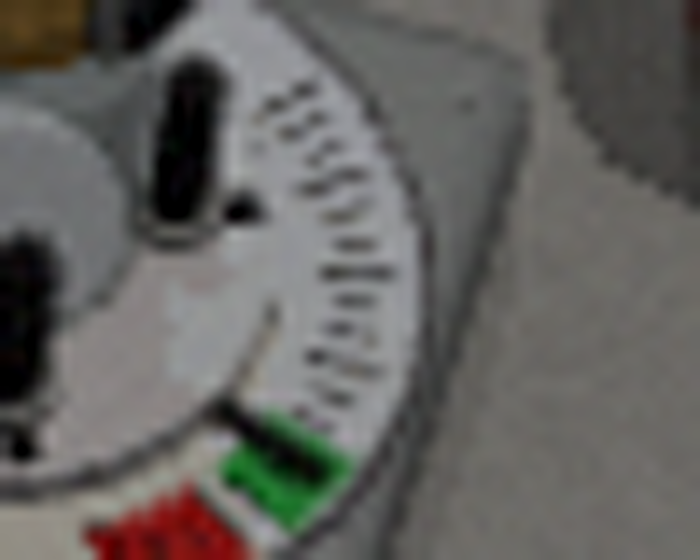

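>>> apply_moves:
  series:
    - [[0.05,0,0,0,-0.06],[0.05,0,0,0,-0.06],[0.05,0,0,-0.0005,-0.06],[0.05,0,0,0,-0.06],[0.05,0,0,0,-0.05],[0.05,0,0,0,0],[0.05,0,0,0,0]]

```text
t: 25.5
tool_pos: [0.5355, 0.1974, 0.1738]
tool_rot: [0.0, 0.994, 0.11, -0.0]
ft_force: [-0.2, -0.1, 3.8]
grip_width: 0.687
```

```bash
python3 -c "
from h import *
st()"
```

```text
t 25.5 pos [0.5355 0.1974 0.1738] x [ 0.976  0.219 -0.001] y [ 0.219 -0.976  0.   ] z [-0.001 -0.    -1.   ] f [-0.2 -0.1  3.8] tq [ 0.   -0.01  0.09] g 0.6874059413329613 q [-0.894  0.358  0.586  1.809 -0.226  1.043 -0.002]
```

Torque is down to 0.09, so I open and lift away.

>>> apply_moves:
  series:
    - [[0.065,0,0,0,0],[0.085,0,0,0,0],[0.085,0,0,0,0],[0.085,0,0,0,0],[0.085,0,0,0,0],[0.085,0,0,-0.01,0],[0.085,0,0,-0.02,0],[0.085,0,0,-0.04,0],[0.085,0,0,-0.04,0],[0.085,-0.01,0.04,0,0],[0.085,-0.01,0.04,0,0],[0.085,-0.01,0.04,0,0],[0.085,-0.01,0.04,0,0],[0.085,-0.01,0.04,0,0],[0.085,0,0,0,0],[0.085,0,0,0,0]]
  force: 40

```text
t: 27.5
tool_pos: [0.5311, -0.0077, 0.2843]
tool_rot: [-0.001, 0.994, 0.11, 0.0]
ft_force: [-0.5, 0.8, 0.3]
grip_width: 0.996
```

```bash
python3 -c "
from h import *
st();save('scene','s15.png',(250,90,350,190),6);save('scene','s16.png');save('top','t16.png')
n='scene'
im=r.read_camera(n); g=gold(im); k,l,s,cc=cv2.connectedComponentsWithStats(g.astype(np.uint8)); p=proj(n,[[.5355,.1974,.183]])[0]; i=np.argmin(np.hypot(*(cc[1:]-p).T)+1e3*(s[1:,4]<50))+1
print(s[i])
for z in(.179,.183,.187,.191): print(z,fitcyl(n,l==i,(.5355,.1974),.031,z-.008,z+.008))
"
```

```text
t 27.5 pos [ 0.5311 -0.0077  0.2843] x [0.976 0.22  0.001] y [ 0.22  -0.976 -0.001] z [ 0.001  0.001 -1.   ] f [-0.5  0.8  0.3] tq [ 0.02 -0.05  0.01] g 0.9960441641303823 q [-0.698  0.183  0.73   1.761 -0.13   1.245  0.287]
[291 136  21  19 315]
0.179 (array([0.53429279, 0.20022816]), np.float64(25.538485198000767), np.float64(315.0))
0.183 (array([0.53614822, 0.1972239 ]), np.float64(27.56656670511342), np.float64(315.0))
0.187 (array([0.5371293 , 0.19540311]), np.float64(29.25402537485582), np.float64(315.0))
0.191 (array([0.5385426, 0.1925146]), np.float64(31.73977700884275), np.float64(315.0))
```

View pics/s15.png

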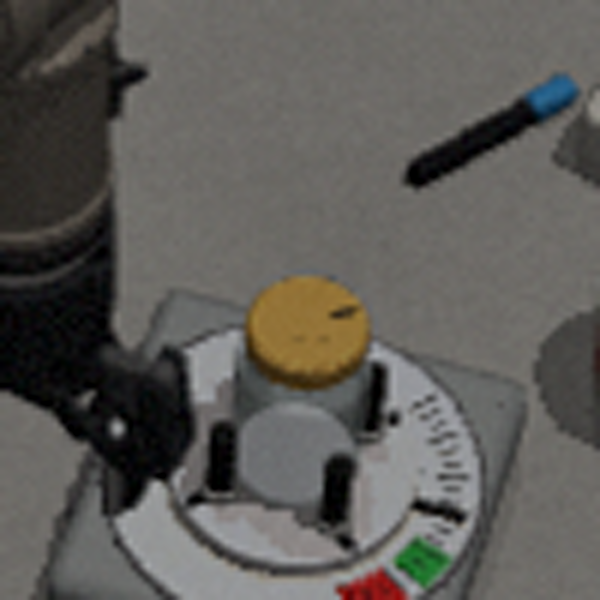

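View pics/s16.png

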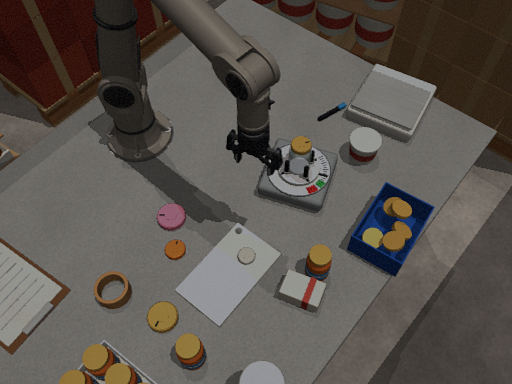

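View pics/t16.png

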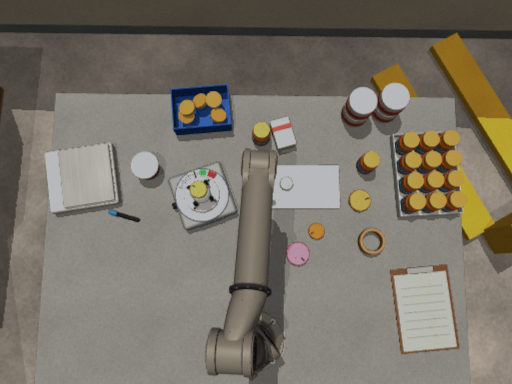

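The lid sits level on the jar, scene (301,145). The pointer is back at its rest mark, about (323,176), and nothing else on the bench has moved. Handing in.

```bash
python3 -c "
from h import *
print(r.close_job())"
```

```text
the job is handed in; nothing more can be done
None
```

The jar is closed: the gold lid from the board is on it, level and tightened into the green band, and I handed the job in at about 28 s of the 58 s allowed. No verdict was reported.

1. **Setting down:** The lid first rested on a rib, then on the low end of the beads, where it could only turn about 12 degrees. I took that as "not dropped" and turned it on anticlockwise with a light push.
2. **Drop and stop:** It then dropped freely by about 6.5 mm. Turned back against the stop, it gave about -0.29 N m, a dial reading of roughly -0.14.
3. **Tightening:** It ran under the beads and came tight. The pointer stood mid-green in the picture, at 0.68 N m (about 0.34 rad), for more than 0.3 s. I saw no reading above that, so it never came near the red.
4. **Release:** I eased the lid back to 0.09 N m, opened the gripper and moved away.

**Last checks:** the lid looks level, the pointer is back at its rest mark, and no other item looks displaced. The gripper is clear of everything, with force readings near zero.

**Less certain:**
- **Rim height:** it was judged from the picture and from contact (about 0.189 m), so "fully down" rests on the drop, the free run under the beads and the tightening.
- **Centring:** the camera fit agrees with the gripper position to about 1 mm. It rests on an assumed height, and other heights fitted almost as well.

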